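# Swap the awl handle in the V-cradle and hold the new one pressed home

## Task

Clear the finished awl handle out of the V-cradle and put it in the dark wooden tote, then take the new handle from the pale shallow tray and lay it in the V-cradle, fully down on both sides of the V, with its brass ferrule end up against the end stop. Finish while still holding it there, pressed straight down with about 10 N (a push of roughly one kilogram) so that both sides of the V carry a good share of the push, ready for the maker to mark it: do not let go at the end. Leave the tape, the glue jar and the burnishing block alone.

Things in the scene. Friction and masses are not known exactly. Their poses are not given: they have to be found in the camera images.
- cradle: Fixed V-cradle: dark steel base 164 x 70 x 12 mm, two aluminium V saddles, an end stop. Origin: centre of the base underside, at bench height; z up; x along the groove towards the stop. Saddles at x = -52 to -28 and 28 to 52 mm, 54 mm wide, tops 43 mm up; between them a 56 mm open gap for the fingers, only the base below. A 28 mm handle resting in the V has its axis 46 mm up, at y = 0. Rigid.
- jaw_left: the side of the V on the cradle's +y side (sloping 45-degree faces of both saddles); rigid part of the cradle with the same origin and axes. The bottom line of the 90-degree V is 26 mm above the bench. The faces are polished and slippery (friction about 0.15). A push with a sideways part loads one side more than the other.
- jaw_right: the side of the V on the cradle's -y side, likewise; same origin and axes as the cradle.
- stop (a point): point on the end stop's face, 72 mm from the cradle's origin along its x, at the axis of a seated handle (46 mm up). The stop is a rigid upright aluminium plate, 6 mm thick, 44 mm wide, its top 57 mm above the bench.
- finished: finished awl handle, first lying in the V-cradle 0 to 8 mm short of the stop: wooden cylinder 28 mm in diameter, 120 mm long, two dark rings, rounded butt (12 mm more) at its -x end, brass ferrule 20 mm in diameter, 12 mm long at its +x end. About 0.1 kg. Origin on the axis, mid-length of the 120 mm; x along the axis to the ferrule; may be rolled about x.
- blank: new awl handle, first lying on the tray floor, free to roll: plain wooden cylinder 28 mm in diameter, 120 mm long, flat butt, brass ferrule 20 mm in diameter, 12 mm long at its +x end. About 0.1 kg. Origin on the axis, mid-length of the 120 mm; x along the axis to the ferrule; may be rolled about x. Home, its origin is 46 mm above the cradle's, its x along the cradle's x.
- blank_tip (a point): centre of the new handle's ferrule end face, 72 mm from the handle's origin along its x.
- tote: dark wooden open box, fixed, 210 (x) x 165 (y) x 45 mm high outside, walls and floor 6 mm thick, empty at the start. Origin: centre of its underside, at bench height; z up.
- tray: pale wooden shallow tray, fixed, 240 (x) x 180 (y) x 18 mm high outside, walls and floor 5 mm thick; holds the new handle. Origin: centre of its underside, at bench height; z up.
- tape: bystander: black roll of tape lying flat, 72 mm across, 20 mm high. Origin: centre of its underside.
- glue: bystander: white glue jar, 52 mm in diameter, 85 mm high. Origin: centre of its underside.
- burnisher: bystander: dark wooden burnishing block with a brass pin, 110 x 45 x 36 mm high. Origin: centre of its underside.

How it is judged:
On the way, in this order (a step that is already met when the one before it is completed fails the run):
1. the finished handle lies in the tote, let go (x of finished in the frame of tote between -0.1 and 0.1 m and y of finished in the frame of tote between -0.078 and 0.078 m and z of finished in the frame of tote between 0.012 and 0.04 m and contact force between each of the arm, the fingers and finished below 0.1 N and linear speed of finished below 0.1 m/s), for 0.2 s.
2. the new handle is down in the V, in line with it and up to the end stop (z of blank in the frame of cradle between 0.0425 and 0.0485 m and y of blank in the frame of cradle between -0.003 and 0.003 m and angle between the x axis of blank and the x axis of cradle, either way round below 0.04 rad and x of blank_tip in the frame of cradle between 0.067 and 0.075 m), for 0.1 s.
At the end, for the whole second after the job is handed in: The new handle lies in the V (axis within 3 mm of home, 0.04 rad of the groove), ferrule within 5 mm of the end stop, and the fingers hold it pressed with 2 to 25 N on each side of the V; the finished handle lies at rest in the tote, let go (all of step 1 and all of step 2 and contact force between blank and jaw_left between 2 and 25 N and contact force between blank and jaw_right between 2 and 25 N and contact force between the fingers and blank above 3 N and contact force between blank and tray below 0.1 N); the arm keeps its last pose, push and grip.
It fails at once if a bystander (tape, glue jar, burnishing block) is shifted by more than 30 mm (distance of any of tape, glue, burnisher from where it was at the start of the episode above 0.03 m).
It also fails if it takes over 61 s, if anything falls off the work surface, if the arm or the gripper's body presses on something with over 40 N, if the wrist force passes 120 N, or if a joint passes its speed limit or range.

## Robot

A 7-joint arm with a two-finger parallel gripper is mounted at the origin on the work surface. World frame = base frame: x ahead of the robot, y to its left, z up, the work surface at z = 0. Lengths are in m, angles in rad, forces in N, time in s.
With the tool pointing down it reaches from about 0.425 to 0.825 m from the base axis. Payload 3.6 kg.
Tool frame: the origin (TCP) lies midway between the tips of the shut fingers; the grasp point (between the pads) lies 19 mm behind it; z points along the fingers, y is the line along which they close (so a half turn about z gives the same grasp; the last joint's range is limited). The gripper opens to 93 mm and grips with 3 to 60 N. Pads are 15 mm wide; open, the fingers measure 128 mm over their backs; the gripper's body (75 mm by 188 mm) begins 65 mm behind the grasp point.
Start: joints at [1.109, 0.615, -0.013, 1.423, 0.008, 1.103, -0.04], TCP at [0.274, -0.589, 0.192] pointing down, gripper open.
Joint ranges: [-3.12, 3.12], [-0.3, 2.06], [-1.34, 1.32], [0.26, 2.42], [-1.36, 4.5], [0.01, 1.98], [-2.84, 2.84]. Speed limits (rad/s): [2.79, 2.79, 3.14, 3.14, 3.14, 3.14, 3.14].

## Interface

Orientations are given as a unit quaternion [w, x, y, z].
In Python, from rig import ctrl gives the robot as it stands. Calls block until the motion is done:
- ctrl.move_pose(position, orientation): joint-space move of the TCP to a pose.
- ctrl.movel(position, feed=0.15, attitude=None): straight line of the TCP; attitude=None keeps the orientation; feed is the mean speed in m/s.
- ctrl.move_joints(angles): joint-space move.
- ctrl.gripper_to(opening): opening from 0.0 (shut) to 1.0 (fully open); the grip force is fixed at half the most; returns when the fingers have stopped.
- ctrl.dwell(seconds).
- ctrl.inverse_kinematics(position, orientation): joint angles nearest the present ones, or None.
- ctrl.observe(): the state.
- ctrl.get_image(name): name is "scene" or "top" or "wrist"; returns the picture (480x640x3 uint8, blue, green, red); there is no depth.
- ctrl.camera_info(name): a dict with "fov_y" (degrees; the focal length in pixels is half the picture's height over the tangent of half this angle, whatever the lens; pixels are square), "cx", "cy" (the principal point, pixels), "D" ([k1, k2, p1, p2, k3] as OpenCV has them; the pictures are not rectified), "origin" and "orientation" of the camera in the world; the wrist camera has in their place "hand_eye" (4x4, takes a point from camera to tool coordinates, whose origin is the TCP and whose axes are the flange's). Camera axes: x right, y down, z forward; pixel columns grow to the right and rows downward; lengths in m; the calibration is good to about 2 mm. A picture is of the moment at which its call begins: read the wrist's pose just before it. camera_info takes no time and is no camera call.
A pose or a line that the arm cannot do raises ctrl.MotionError and nothing moves.
- ctrl.hand_in(): hands the job in; it is judged then, once.
The state is a dict: "clock": time; "q": joint angles; "joint_vel": joint speeds; "joint_efforts": joint torques, N m; "tool_pos": TCP position; "ee_rot": TCP orientation; "wrist_force": force on the tool from outside, world axes, zero at the start; "moment": the same for the moment, N m; "grip_width": opening from 0.0 (shut) to 1.0 (fully open); "finger_force": force on a finger pad.
Only numpy, scipy, OpenCV 4.12 (cv2) and the standard library are available. Lean on these libraries where they do the work, as an engineer would, in place of code of your own. Each camera call takes 0.05 s, during which the arm holds its last target. There are 200 camera calls.

## Working session

There is one attempt and no reset: what is moved stays moved. The work goes in short steps, each a Python script; the robot and the scene stay as the last script left them, time stands still between calls to the robot, and variables do not carry over. Pictures are saved under pics/ and viewed, at most 10 in all, crops included, and the job is handed in when it is done.

```bash
ls; mkdir -p pics
python3 - <<'E'
from rig import ctrl
import cv2,json
o=ctrl.observe(); print({k:o[k] for k in('clock','tool_pos','ee_rot','wrist_force','grip_width')})
for n in("scene","top","wrist"):
    print(n,ctrl.camera_info(n)); cv2.imwrite(f'pics/{n}0.png',ctrl.get_image(n))
E
```

```text
pics
{'clock': 0.0, 'tool_pos': array([ 0.27400006, -0.58847884,  0.19039293]), 'ee_rot': array([-1.23870935e-03,  9.76345737e-01,  2.16211399e-01, -3.14836281e-04]), 'wrist_force': array([-0.09306584, -0.15210643,  0.00872939]), 'grip_width': 0.9997207419973543}
scene {'fov_y': 45.932615358785995, 'cx': 326.8504269620527, 'cy': 232.97073625560873, 'D': array([-0.12727396,  0.        ,  0.        ,  0.        ,  0.        ]), 'origin': array([1.65618094, 0.03106041, 0.7094678 ]), 'orientation': array([-0.33090683,  0.61605809,  0.6270933 , -0.34311382])}
top {'fov_y': 55.0523842412582, 'cx': 315.9571424508557, 'cy': 235.43631562774357, 'D': array([-0.10427795,  0.        ,  0.        ,  0.        ,  0.        ]), 'origin': array([ 0.55685796, -0.02399036,  0.98472368]), 'orientation': array([-0.03058208,  0.71581962, -0.69726429,  0.02212522])}
wrist {'fov_y': 71.8974760692018, 'cx': 322.0248728392777, 'cy': 239.21072671868475, 'D': array([0.01535261, 0.        , 0.        , 0.        , 0.        ]), 'hand_eye': array([[ 3.88341291e-04, -9.58729073e-01, -2.84320969e-01,
         7.89180460e-02],
       [ 9.99999895e-01,  4.41531436e-04, -1.22986966e-04,
        -1.72691473e-04],
       [ 2.43447826e-04, -2.84320891e-01,  9.58729144e-01,
        -1.94654493e-01],
       [ 0.00000000e+00,  0.00000000e+00,  0.00000000e+00,
         1.00000000e+00]])}
```

View pics/top0.png

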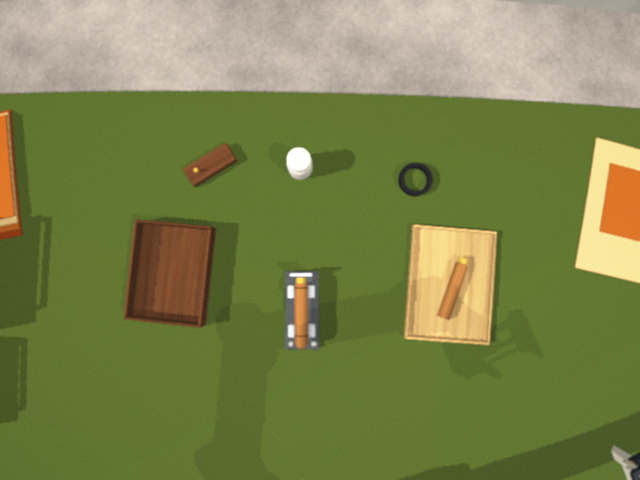

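View pics/scene0.png

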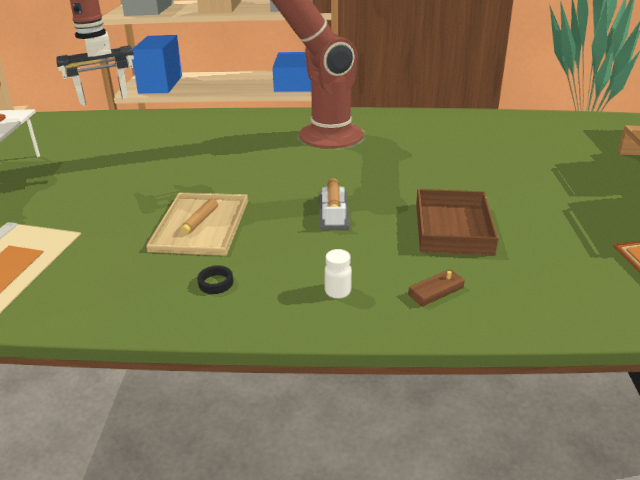

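The top view has the tote at the left (px 125–214, 220–326) and the cradle near the middle (301,312) with its stop at the top end, pointing to +x. The tray is at the right (405–497, 225–344), with the blank running from butt (444,318) to ferrule (464,260). The scene view shows the same layout; tape, glue and burnisher are all at larger x.

```bash
cat > h.py <<'E'
from rig import ctrl
import numpy as np, cv2
from scipy.spatial.transform import Rotation as R
def rot(q): return R.from_quat(q,scalar_first=True).as_matrix()
def cam(n,st=None):
    c=ctrl.camera_info(n); f=240/np.tan(np.radians(c['fov_y']/2))
    K=np.array([[f,0,c['cx']],[0,f,c['cy']],[0,0,1]])
    if n=='wrist':
        T=np.eye(4); T[:3,:3]=rot(st['ee_rot']); T[:3,3]=st['tool_pos']; T=T@c['hand_eye']
    else:
        T=np.eye(4); T[:3,:3]=rot(c['orientation']); T[:3,3]=c['origin']
    return K,c['D'],T
def rays(cm,uv):
    K,D,T=cm; p=cv2.undistortPoints(np.array(uv,float).reshape(-1,1,2),K,D)[:,0]
    return T[:3,3],np.c_[p,np.ones(len(p))]@T[:3,:3].T
def onplane(cm,uv,z):
    o,d=rays(cm,uv); return o+d*((z-o[2])/d[:,2])[:,None]
def tri(c1,uv1,c2,uv2):
    o1,d1=rays(c1,uv1);o2,d2=rays(c2,uv2);out=[]
    for a,b in zip(d1,d2):
        A=np.c_[a,-b];s=np.linalg.lstsq(A,o2-o1,rcond=None)[0]
        p,q=o1+a*s[0],o2+b*s[1];out.append(np.r_[(p+q)/2,np.linalg.norm(p-q)])
    return np.array(out)
def proj(cm,P):
    K,D,T=cm;Ti=np.linalg.inv(T)
    return cv2.projectPoints(np.array(P,float).reshape(-1,1,3),cv2.Rodrigues(Ti[:3,:3])[0],Ti[:3,3],K,D)[0][:,0]
def down(yaw): # tool z down, tool x along world yaw
    c,s=np.cos(yaw),np.sin(yaw)
    return R.from_matrix(np.array([[c,s,0],[s,-c,0],[0,0,-1]])).as_quat(scalar_first=True)
def shot(n,name):
    st=ctrl.observe(); im=ctrl.get_image(n); cv2.imwrite(f'pics/{name}.png',im); return cam(n,st),im
E
python3 - <<'E'
from h import *
np.set_printoptions(precision=4,suppress=True)
t=cam('top')
print('tote',onplane(t,[(135,220),(214,227),(203,326),(125,319)],.045))
print('tray',onplane(t,[(413,225),(497,231),(490,344),(405,338)],.018))
print('cradle base',onplane(t,[(285,272),(317,272),(319,349),(285,349)],.012))
print('blank',onplane(t,[(444,317),(463,262)],.019), 'fin',onplane(t,[(301,347),(301,280)],.046))
print(ctrl.observe()['q'])
for p,y in [((.47,-.0,.28),0),((.43,-.27,.28),0),((.5,.2,.2),0)]:
  for yy in(y,np.pi): print(p,yy,ctrl.inverse_kinematics(p,down(yy)))
E
```

```text
tote [[0.6495 0.3682 0.045 ]
 [0.6389 0.1991 0.045 ]
 [0.4354 0.214  0.045 ]
 [0.4429 0.3795 0.045 ]]
tray [[ 0.6563 -0.2159  0.018 ]
 [ 0.6484 -0.3973  0.018 ]
 [ 0.4093 -0.3838  0.018 ]
 [ 0.4193 -0.2028  0.018 ]]
cradle base [[ 0.5503  0.0518  0.012 ]
 [ 0.5522 -0.0156  0.012 ]
 [ 0.3913 -0.0241  0.012 ]
 [ 0.3891  0.0471  0.012 ]]
blank [[ 0.4646 -0.284   0.019 ]
 [ 0.5807 -0.3232  0.019 ]] fin [[0.4    0.0124 0.046 ]
 [0.5352 0.0161 0.046 ]]
[ 1.1085  0.6157 -0.0126  1.4245  0.0081  1.1034 -0.0404]
(0.47, -0.0, 0.28) 0 [ 0.1353  0.2557 -0.2351  1.772   0.0655  1.1215 -1.6917]
(0.47, -0.0, 0.28) 3.141592653589793 [ 0.6017  0.3493 -0.8908  1.7599  0.2929  1.1724  1.1959]
(0.43, -0.27, 0.28) 0 [ 0.4912  0.3106  0.0363  1.6866 -0.0122  1.1446 -1.04  ]
(0.43, -0.27, 0.28) 3.141592653589793 [ 1.053   0.3933 -0.7747  1.6704  0.292   1.1979  1.7797]
(0.5, 0.2, 0.2) 0 [-0.2051  0.4485 -0.3192  1.7298  0.1635  0.9894 -2.1557]
(0.5, 0.2, 0.2) 3.141592653589793 [ 0.2202  0.6293 -1.06    1.7175  0.5956  1.1562  0.5599]
```

Run:
```python
from h import *
import pickle
S={}
for n,p,y in [('tray1',(.46,-.30,.20),-.3),('tray2',(.56,-.33,.20),-.3),('cra1',(.54,.016,.20),0.02),('cra2',(.44,.014,.20),0.02)]:
    ctrl.move_pose(p,down(y)); ctrl.dwell(.2); c,im=shot('wrist',n); S[n]=c
pickle.dump(S,open('S.pkl','wb')); print(ctrl.observe()['clock'],ctrl.observe()['q'])
a=[cv2.imread(f'pics/{n}.png') for n in S]
cv2.imwrite('pics/all4.png',cv2.resize(np.vstack([np.hstack(a[:2]),np.hstack(a[2:])]),(800,600),interpolation=cv2.INTER_AREA))
```

```text
4.7417 [-0.11309101  0.28436178  0.04102496  1.98115465 -0.0149039   0.87584686
 -1.61512255]
```

View pics/all4.png

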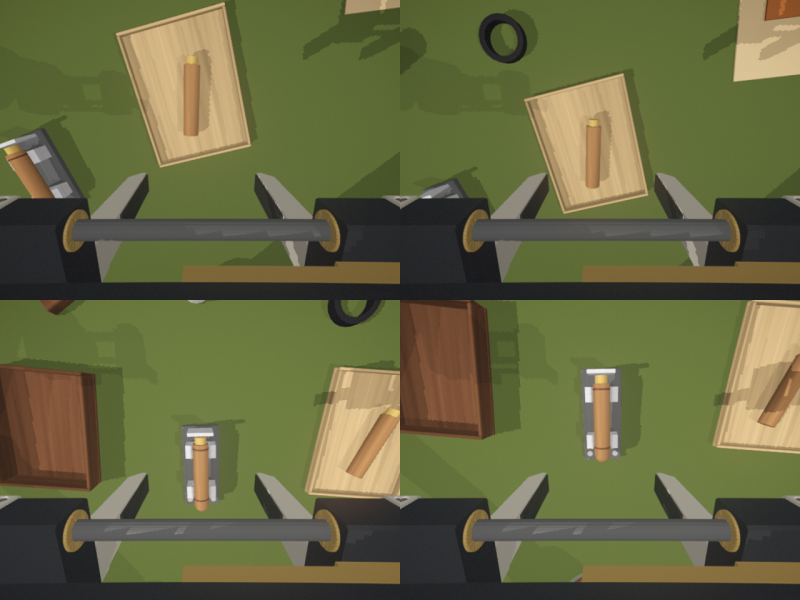

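The quarter pictures show the blank inside the tray in both tray views and the finished handle in the cradle in both cradle views. The full-resolution blank ends are about (304,95)–(306,215) and (310,195)–(310,300). I'll enlarge these to read points.

Run:
```python
import cv2,numpy as np
o=[]
for n,x,y,w in [('tray1',275,75,66),('tray2',280,175,66),('cra1',285,195,66),('cra2',285,100,66)]:
    c=cv2.resize(cv2.imread(f'pics/{n}.png')[y:y+150,x:x+w],None,fx=3,fy=4,interpolation=cv2.INTER_CUBIC)
    for i in range(0,w,10): cv2.putText(c,str(x+i),(i*3,8),0,.25,(255,255,255)); c[::2,i*3]=(255,255,0)
    for i in range(0,150,10): cv2.putText(c,str(y+i),(0,i*4),0,.28,(255,255,255)); c[i*4,::6]=(255,255,0)
    o.append(c)
cv2.imwrite('pics/crop1.png',np.hstack(o))
```

```text
(no output)
```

View pics/crop1.png

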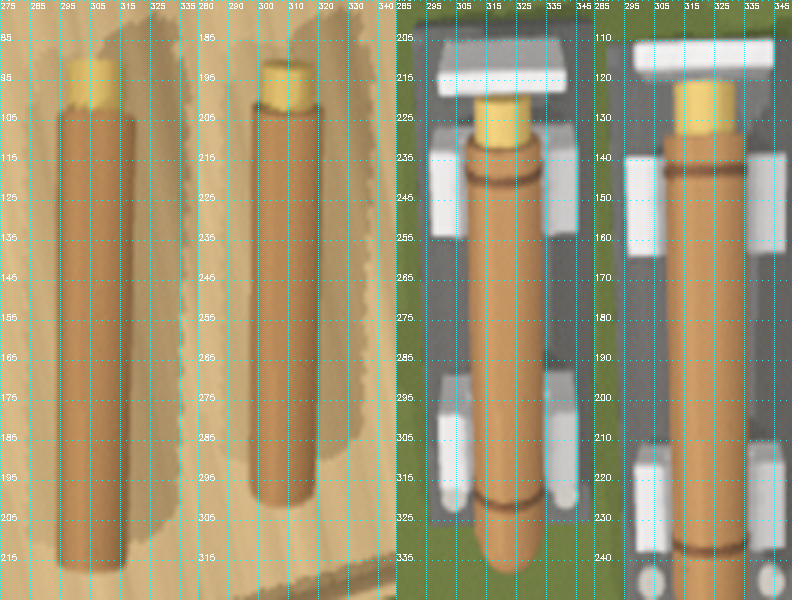

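The crop shows the stop's face edge, the saddle corners, the blank's butt and shoulder, and the ferrule clearly. My readings in full-resolution pixels:
- **Blank butt:** (306.7,218) and (308,301.5)
- **Blank shoulder:** (306.7,101.8) and (309.7,203.2)
- **Blank tip:** (306.7,89.8) and (309.7,191.5)
- **Stop edge:** (298.7,219.2)–(341.7,217.8) and (298.3,118)–(344.7,116.5)

I'll fit the poses from both views with the height left free.

Run:
```python
from h import *
import pickle
from scipy.optimize import least_squares
np.set_printoptions(precision=4,suppress=True)
S=pickle.load(open('S.pkl','rb'))
def fit(name,M,v1,u1,v2,u2,x0):
    M=np.array(M)
    def P(p):
        c,s=np.cos(p[3]),np.sin(p[3]); return M@np.array([[c,s,0],[-s,c,0],[0,0,1]])+p[:3]
    ok1=~np.isnan(np.array(u1)[:,0]);ok2=~np.isnan(np.array(u2)[:,0])
    f=lambda p:np.r_[(proj(S[v1],P(p))-u1)[ok1].ravel(),(proj(S[v2],P(p))-u2)[ok2].ravel()]
    r=least_squares(f,x0,x_scale=[.01,.01,.01,.1]); print(name,r.x,'rms px',np.sqrt(np.mean(r.fun**2)),'max',abs(r.fun).max()); return r.x
N=(np.nan,np.nan)
# blank: origin on axis
b=fit('blank',[(-.06,0,.014),(.06,0,.014),(.072,0,.010)],'tray1',[(306.7,218),(306.7,101.8),(306.7,89.8)],'tray2',[(308,301.5),(309.7,203.2),(309.7,191.5)],[.52,-.3,.02,-.3])
print(tri(S['tray1'],[(306.7,218),(306.7,101.8),(306.7,89.8)],S['tray2'],[(308,301.5),(309.7,203.2),(309.7,191.5)]))
M=[(.072,.022,.057),(.072,-.022,.057)]+[(x,s*.027,.043) for x in(.052,.028,-.028,-.052) for s in(1,-1)]
c=fit('cradle',M,'cra1',[(298.7,219.2),(341.7,217.8),(296.3,232.5),(345.3,232),(297,254.2),(345.7,253.75),(299,298.75),(345.3,298.25),N,N],
 'cra2',[(298.3,118),(344.7,116.5),(295.3,139.25),(349,138.25),(296,164.2),(349,163),(299,215.75),(348.3,215.2),(299,238),(348.3,237.5)],[.47,.015,0,0])
# finished ferrule: end top rim, shoulder
print('fin',tri(S['cra1'],[(320.3,219.5),(320.3,232)],S['cra2'],[(322,120.2),(322,133.5)]))
print('fin mid at z=.06 rear ring etc',onplane(S['cra2'],[(322,133.5),(323.5,238)],.046))
pickle.dump((b,c),open('fit.pkl','wb'))
# check vs top camera
t=cam('top'); Rz=lambda a:np.array([[np.cos(a),-np.sin(a),0],[np.sin(a),np.cos(a),0],[0,0,1]])
print('top: blank ends',proj(t,[b[:3]+Rz(b[3])@v for v in([-.06,0,0],[.072,0,0])]),'cradle base corners',proj(t,[c[:3]+Rz(c[3])@np.array(v) for v in([.082,.035,.012],[-.082,-.035,.012])]))
s=cam('scene'); print('scene: blank',proj(s,[b[:3]+Rz(b[3])@v for v in([-.06,0,0],[.072,0,0])]))
```

```text
blank [ 0.5183 -0.3022  0.0192 -0.3202] rms px 0.29457220313534216 max 0.6784504061046732
[[ 0.4611 -0.2832  0.0328  0.0015]
 [ 0.5752 -0.3213  0.034   0.0001]
 [ 0.5867 -0.3247  0.0275  0.0001]]
cradle [0.4702 0.0136 0.0002 0.0382] rms px 0.41456962249650336 max 0.9123434069965697
fin [[0.5396 0.0161 0.0528 0.0002]
 [0.5272 0.0159 0.0577 0.0002]]
fin mid at z=.06 rear ring etc [[0.5274 0.0158 0.046 ]
 [0.4183 0.012  0.046 ]]
top: blank ends [[443.7003 318.597 ]
 [463.8457 259.208 ]] cradle base corners [[285.0657 271.7808]
 [319.1661 349.8164]]
scene: blank [[211.866  202.4144]
 [183.4323 229.8954]]
```

The fits come out at blank axis z = 19.2 mm (expected 19) and cradle z = 0.2 mm (expected 0). The top and scene views agree to about 1 px. Next is the finished handle.

Run:
```python
from h import *
import pickle
b,c=pickle.load(open('fit.pkl','rb'))
def rep(m):
    o=ctrl.observe(); print(m,round(o['clock'],2),o['tool_pos'].round(4),o['wrist_force'].round(2),round(o['grip_width'],3),o['finger_force'])
y=c[3]; g=np.array([c[0],c[1],.035])
ctrl.move_pose(g+[0,0,.075],down(y)); ctrl.movel(g,.12); rep('at')
ctrl.gripper_to(0.0); rep('grip')
ctrl.movel(g+[0,0,.09],.15); rep('lift')
t=np.array([.5417,.290,.014])
ctrl.move_pose(t+[0,0,.10],down(-.055)); rep('over tote'); print(ctrl.observe()['q'])
ctrl.movel(t,.12); rep('in')
ctrl.gripper_to(0.65); rep('open')
ctrl.movel(t+[0,0,.14],.2); rep('up')
shot('top','top1')
im=cv2.imread('pics/top1.png')[200:360,100:340]; cv2.imwrite('pics/top1c.png',cv2.resize(im,None,fx=2.5,fy=2.5))
```

```text
at 5.98 [0.4711 0.0137 0.0361] [-0.25  0.15  0.52] 0.999 0.0
grip 7.43 [0.4702 0.0136 0.035 ] [ 0.26 -0.21  1.11] 0.006 0.0
lift 8.18 [0.4695 0.0136 0.1244] [-0.77 -0.7  -1.02] 0.003 0.0
over tote 9.28 [0.5421 0.2872 0.1136] [ 0.3  -0.53 -0.09] 0.006 0.0
[-0.55785014  0.638568    0.05605473  1.62869679 -0.04071981  0.87722666
 -2.11539894]
in 10.27 [0.5424 0.2902 0.0148] [ 0.3  -0.37  0.59] 0.006 0.0
open 11.33 [0.5417 0.29   0.014 ] [0.48 0.03 0.58] 0.648 0.0
up 12.18 [0.5407 0.2896 0.1529] [-0.35  0.16 -0.36] 0.651 0.0
```

The gripper closed on nothing (width 0.006), so I'm checking where the handle is.

Run:
```python
from h import *
import pickle
# the wrist camera from over the cradle as well
ctrl.move_pose((.44,.014,.20),down(.02)); ctrl.dwell(.2); c,im=shot('wrist','cra3'); pickle.dump(c,open('S3.pkl','wb'))
a=cv2.resize(cv2.imread('pics/top1.png')[200:360,100:340],(400,267)); 
d=cv2.resize(im[80:300,220:420],None,fx=2,fy=2.7)
o=np.zeros((600,800,3),np.uint8); o[:267,:400]=a; o[:594,400:800]=d
cv2.imwrite('pics/chk.png',o)
```

```text
(no output)
```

View pics/chk.png

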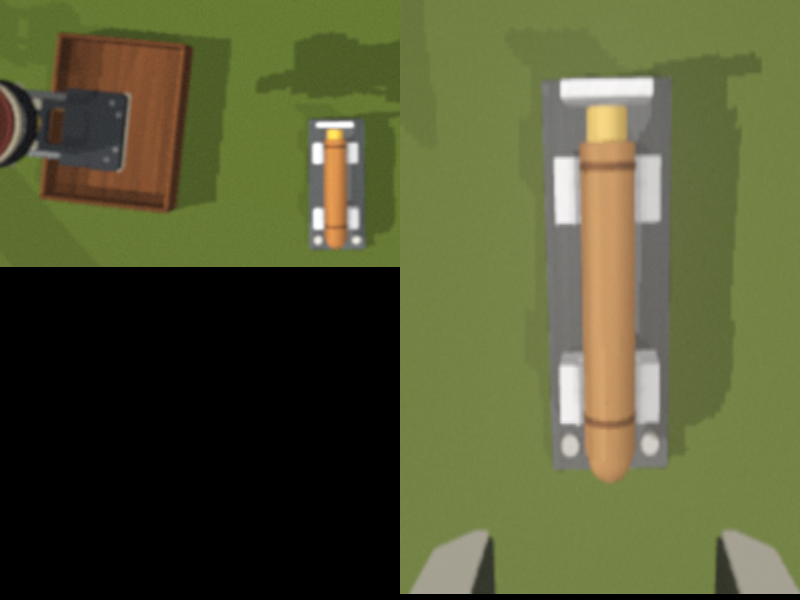

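The handle still lies in the cradle, unmoved: ferrule top at about row 119, front ring at about row 141, as before. In the earlier pictures the open fingertips appear about 28 mm short of the nominal TCP, so the fingers probably closed above the handle. I'll check the shut fingertips in the wrist and scene cameras.

Run:
```python
from h import *
ctrl.gripper_to(0.0); st=ctrl.observe(); print(st['clock'],st['tool_pos'],st['grip_width'],st['ee_rot'])
c1,w=shot('wrist','shutw'); c2,s=shot('scene','shuts')
p=st['tool_pos']; P=[p+[0,0,h] for h in(0,.02,.04)]
uw,us=proj(c1,P),proj(c2,P); print(uw,us)
def crop(im,u,w,h,f):
    x,y=int(u[0]-w/2),int(u[1]-h/2); x=max(0,min(640-w,x));y=max(0,min(480-h,y))
    k=cv2.resize(im[y:y+h,x:x+w],None,fx=f,fy=f,interpolation=cv2.INTER_CUBIC); print('crop',x,y,f); return k,(x,y)
a,(ax,ay)=crop(w,uw[0],200,300,2); b,(bx,by)=crop(s,us[0],100,150,4)
for q in uw: cv2.circle(a,(int((q[0]-ax)*2),int((q[1]-ay)*2)),3,(0,0,255),1)
for q in us: cv2.circle(b,(int((q[0]-bx)*4),int((q[1]-by)*4)),3,(0,0,255),1)
cv2.imwrite('pics/shut.png',np.hstack([a,b]))
```

```text
14.6667 [0.43999655 0.01398201 0.20001853] 0.005819519309747536 [-3.12325025e-07  9.99950214e-01  9.97842253e-03  9.42860599e-06]
[[322.06520627 271.28882392]
 [322.05933702 284.45040094]
 [322.05214878 300.57785452]] [[332.74462757 130.08432668]
 [332.72262928 121.94201351]
 [332.69995402 113.6789669 ]]
crop 222 121 2
crop 282 55 4
```

View pics/shut.png

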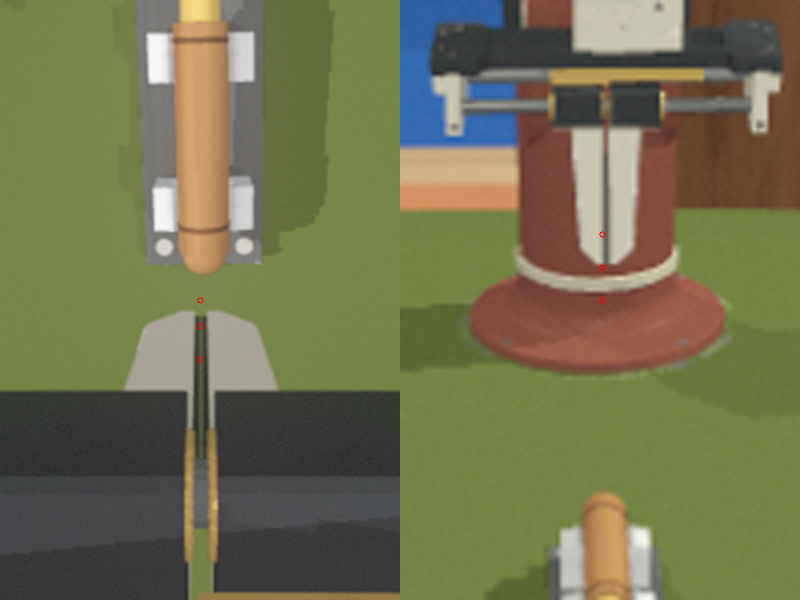

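The red dots mark the reported TCP, +20 mm and +40 mm. Seen by both cameras, the shut tips sit about 22–27 mm behind the reported TCP: in the scene view the tips are at crop row 264, against 300 for the TCP. The finger length is really offset, so I'll touch the bare bench softly to get the exact value.

Run:
```python
from h import *
ctrl.move_pose((.47,.125,.03),down(.04)); ctrl.movel((.47,.125,-.012),.08); ctrl.dwell(.2)
f0=ctrl.observe()['wrist_force'][2]; z=-.012
while z>-.036:
    z-=.001; ctrl.movel((.47,.125,z),.02); ctrl.dwell(.06); o=ctrl.observe()
    if abs(o['wrist_force'][2]-f0)>1: print(round(z,4),o['tool_pos'][2].round(5),(o['wrist_force']-[0,0,f0]).round(2))
    if abs(o['wrist_force'][2]-f0)>6: break
ctrl.movel((.47,.125,.06),.2); o=ctrl.observe(); print(f0,z,o['clock'])
```

```text
-0.015 -0.01504 [0.09 0.15 1.19]
-0.022 -0.02203 [-0.27 -0.17  1.23]
-0.026 -0.02603 [0.42 0.53 1.04]
-0.027 -0.02674 [-0.03 -0.11  4.15]
-0.028 -0.02679 [-1.34 -0.69 13.71]
-0.6870951559377806 -0.028000000000000014 22.0
```

The tips touch at reported z = -26.7 mm, so they sit 26.7 mm behind the reported TCP, matching both cameras. Stiffness is about 10 N/mm. I'm redoing the finished handle with that offset.

```bash
cat >> h.py <<'E'
D=.0267
def rep(m):
    o=ctrl.observe(); print(m,round(o['clock'],2),o['tool_pos'].round(4),o['wrist_force'].round(2),round(o['grip_width'],3),o['finger_force'])
E
python3 - <<'E'
from h import *
import pickle,sys
b,c=pickle.load(open('fit.pkl','rb'))
y=c[3]; g=np.array([c[0],c[1],.0345-D])
ctrl.gripper_to(.75)
ctrl.move_pose(g+[0,0,.06],down(y)); ctrl.movel(g,.12)
ctrl.gripper_to(0.0); rep('grip')
if not .2<ctrl.observe()['grip_width']<.4: sys.exit('no grip')
ctrl.movel(g+[0,0,.08],.15); rep('lift')
t=np.array([.5417,.290,.012-D])
ctrl.move_pose(t+[0,0,.09],down(-.055)); rep('over tote')
if not .2<ctrl.observe()['grip_width']<.4: sys.exit('lost')
ctrl.movel(t,.12); rep('in')
ctrl.gripper_to(0.6); rep('open')
ctrl.movel(t+[0,0,.13],.2); rep('up')
g=np.array([b[0],b[1],.15-D])
ctrl.move_pose(g,down(b[3])); rep('over tray'); _,im=shot('top','top2')
cv2.imwrite('pics/top2c.png',cv2.resize(im[200:360,110:510],(800,320)))
E
```

```text
grip 25.11 [0.4703 0.0139 0.0078] [0.04 0.98 0.6 ] 0.298 30.000118911266327
lift 25.79 [0.4694 0.0134 0.0872] [-0.18 -0.13 -1.58] 0.295 29.999712109565735
over tote 26.89 [0.5421 0.2868 0.0748] [ 0.17 -0.39 -1.19] 0.295 29.999420642852783
in 27.79 [ 0.5425  0.2901 -0.0139] [-0.23  0.91 -1.2 ] 0.293 29.999680817127228
open 28.47 [ 0.5417  0.29   -0.0147] [-0.27  0.51  0.17] 0.6 0.0
up 29.27 [0.5407 0.2895 0.1142] [-0.02  0.26  0.26] 0.601 0.0
over tray 31.39 [ 0.5193 -0.3004  0.1232] [0.07 1.12 0.63] 0.602 0.0
```

View pics/top2c.png

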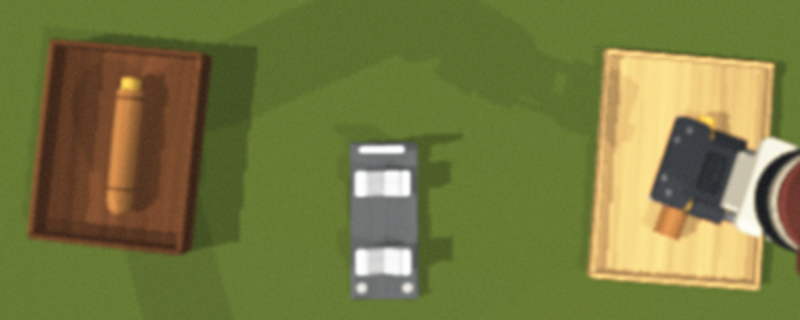

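The finished handle lies in the tote, running from about (130,80) to (118,212) in the crop. The V is empty and the blank is still under the gripper. Next I'll pick up the blank and hold it over the cradle.

Run:
```python
from h import *
import pickle,sys
b,c=pickle.load(open('fit.pkl','rb'))
g=np.array([b[0],b[1],.0090-D])
ctrl.movel(g,.15); rep('at'); ctrl.gripper_to(0.0); rep('grip')
if not .2<ctrl.observe()['grip_width']<.4: sys.exit('no grip')
ctrl.movel(g+[0,0,.10],.15); rep('lift')
u=np.array([np.cos(c[3]),np.sin(c[3]),0]); za=.0462-.0192+.0090-D   # seated TCP z
p=c[:3]*[1,1,0]-.005*u+[0,0,za]
ctrl.move_pose(p+[0,0,.05],down(c[3])); rep('over'); ctrl.movel(p+[0,0,.012],.12); ctrl.dwell(.3); rep('above')
k,im=shot('wrist','over'); pickle.dump((p,u,k),open('p.pkl','wb'))
cv2.imwrite('pics/overc.png',cv2.resize(im[60:300,180:460],None,fx=2.5,fy=2.5))
```

```text
at 32.53 [ 0.519  -0.3027 -0.0168] [0.26 1.75 0.57] 0.601 0.0
grip 33.11 [ 0.5184 -0.3022 -0.0174] [0.65 0.8  2.09] 0.292 29.989521503448486
lift 33.92 [ 0.5174 -0.3017  0.0814] [-0.42  0.6  -1.42] 0.295 29.98885542154312
over 35.14 [0.4662 0.0118 0.0594] [-0.22 -0.9  -0.26] 0.293 29.988631904125214
above 35.91 [0.4657 0.0134 0.0219] [-0.13  0.78 -1.15] 0.296 29.988874197006226
```

View pics/overc.png

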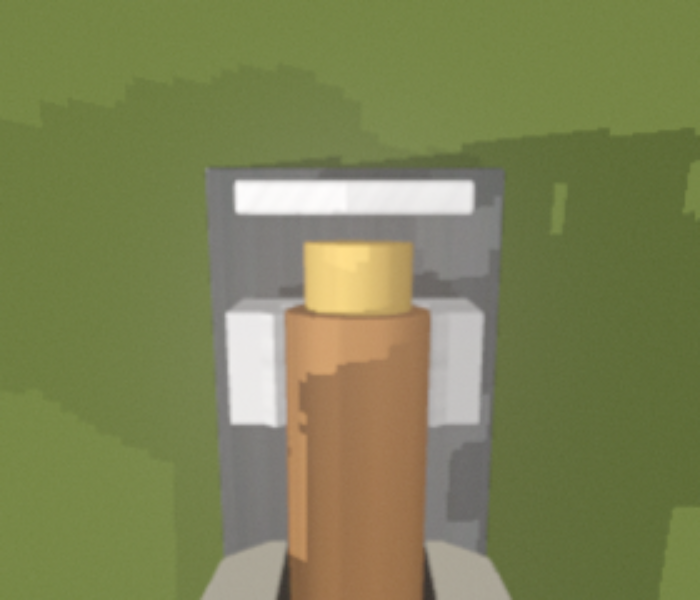

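The blank is held in line with the groove: blank centre column about 357, saddles about 355, stop about 354. The ferrule end (row 241) is several mm short of the stop (row 214). Next: lower it, slide it to the stop, press and balance.

```bash
cat >> h.py <<'E'
def force(n=6):
    a=[]
    for _ in range(n): ctrl.dwell(.03); a.append(ctrl.observe()['wrist_force'])
    return np.mean(a,0)
E
python3 - <<'E'
from h import *
import pickle
p,u,k=pickle.load(open('p.pkl','rb')); v=np.array([-u[1],u[0],0])
f0=force(10); q=p+[0,0,.003]; ctrl.movel(q,.05)
F=lambda n=4:(lambda f:np.array([f@u,f@v,f[2]]).round(2))(force(n)-f0)
print('base',f0.round(2),F())
for i in range(10):
    f=F(); 
    if f[2]>2.5: break
    q=q-[0,0,.0006]; ctrl.movel(q,.03)
print('down',(q-p)[2],f,ctrl.observe()['tool_pos'].round(4))
for i in range(12):
    f=F()
    if f[0]<-3: break
    q=q+.001*u; ctrl.movel(q,.03)
print('slid',(q-p)@u,f); rep('')
pickle.dump((p,q,u,v,f0),open('q.pkl','wb'))
E
```

```text
base [ 0.06  0.14 -1.05] [ 0.15 -0.45  0.44]
down 0.0 [-0.32  0.85  4.3 ] [0.4654 0.0136 0.0095]
slid 0.003000000000000021 [-3.74  1.37  8.9 ]
 40.09 [0.466  0.0137 0.0094] [-4.41  1.36  7.69] 0.292 29.99231368303299
```

It moved only about 0.6 mm before 3.7 N built up, so I'm looking before going on.

Run:
```python
from h import *
k,im=shot('wrist','seat'); s,sc=shot('scene','seats'); rep('')
a=cv2.resize(im[90:300,240:400],(400,525)); b=cv2.resize(sc[165:245,300:370],(400,457))
o=np.zeros((525,800,3),np.uint8); o[:,:400]=a; o[:457,400:]=b
cv2.imwrite('pics/seatc.png',o)
```

```text
40.19 [0.466  0.0137 0.0094] [-4.07  1.91  7.74] 0.297 29.992312788963318
```

View pics/seatc.png

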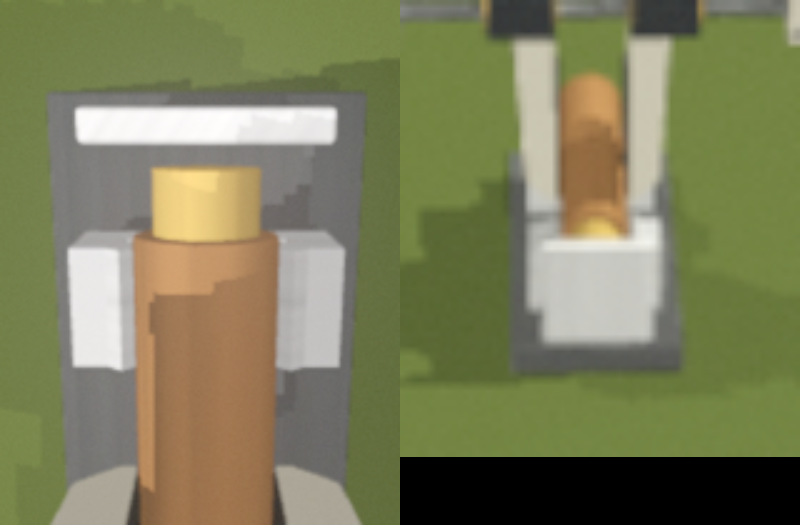

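The blank is seated in line and about 4 mm short of the stop: ferrule end at full-resolution row 156.8, stop edge at row 147.6. V friction held it under the 8 N load. I'll lift it slightly, move forward by the measured gap, reseat it and press.

Run:
```python
from h import *
import pickle
p,q,u,v,f0=pickle.load(open('q.pkl','rb')); st=ctrl.observe(); k=cam('wrist',st)
a=onplane(k,[(322.4,156.8)],.056)[0]; b=onplane(k,[(322.4,147.6)],.057)[0]; gap=(b-a)@u; print('gap',gap)
gap=np.clip(gap,2,6e-3) if gap>6e-3 else gap
act=st['tool_pos']; s=(act-p)@u
F=lambda n=4:(lambda f:np.array([f@u,f@v,f[2]]).round(2))(force(n)-f0)
q=p+s*u; ctrl.movel(q+[0,0,.003],.05); 
q=q+(gap-.001)*u+[0,0,.001]; ctrl.movel(q+[0,0,.002],.05); f=F(); print('fwd',f)
ctrl.movel(q,.04)
for i in range(6):
    f=F(3)
    if f[2]>1: break
    q=q-[0,0,.0004]; ctrl.movel(q,.03)
print('down',(q-p)[2],f)
for i in range(6):
    f=F(3)
    if f[0]<-2.5: break
    q=q+.0007*u; ctrl.movel(q,.03)
print('slid',(q-p)@u-s,f); rep(''); print('actual adv',(ctrl.observe()['tool_pos']-act)@u)
pickle.dump((p,q,u,v,f0),open('q.pkl','wb'))
k,im=shot('wrist','seat2')
cv2.imwrite('pics/seat2c.png',cv2.resize(im[90:210,240:400],(800,600)))
```

```text
gap 0.003857244779167333
fwd [ 0.21 -0.5  -0.18]
down 0.00020000000000000226 [-0.18  0.47  2.47]
slid 0.004957244779167358 [-3.67  2.29  6.45]
 43.02 [0.4706 0.0139 0.0095] [-3.52  2.09  5.1 ] 0.294 29.991616308689117
actual adv 0.004574206917702169
```

View pics/seat2c.png

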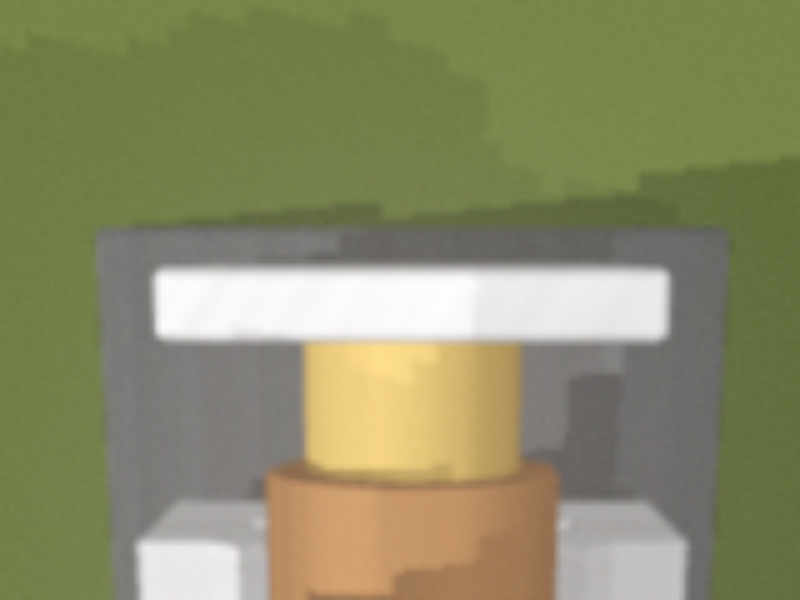

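The ferrule now touches the stop plate (row 342 in the crop, no gap). Next I'll balance the side force and press to 10 N.

Run:
```python
from h import *
import pickle
p,q,u,v,f0=pickle.load(open('q.pkl','rb'))
F=lambda n=6:(lambda f:np.array([f@u,f@v,f[2]]).round(2))(force(n)-f0)
for i in range(14):
    f=F(); print(((q-p)*1e3).round(2),f)
    if abs(f[1])<.7 and 9<f[2]<11.5: break
    q=q+v*np.clip(f[1]*1e-4,-3e-4,3e-4)+[0,0,np.clip((f[2]-10.2)*6e-5,-3e-4,3e-4)]
    ctrl.movel(q,.03)
ctrl.dwell(.5); print(F(10)); rep('')
pickle.dump((p,q,u,v,f0),open('q.pkl','wb'))
```

```text
[5.76 0.22 0.2 ] [-3.12  2.18  6.11]
[ 5.75  0.44 -0.05] [-3.46  2.13  8.23]
[ 5.74  0.65 -0.16] [-3.7   1.43  9.41]
[ 5.73  0.79 -0.21] [-3.89  1.43  9.62]
[ 5.73  0.94 -0.25] [-3.71  0.98  9.77]
[ 5.72  1.03 -0.27] [-3.65  0.66 10.18]
[-3.65  0.99 10.03]
 46.36 [0.4706 0.0138 0.0095] [-3.68  0.6   9.41] 0.293 29.995322227478027
```

```bash
python3 -c "
from rig import ctrl
print(ctrl.hand_in())"
```

```text
the job is handed in; nothing more can be done
None
```

The job is handed in: the finished handle lies in the tote, and the new handle is held in the V against the stop, pressed down with about 10 N (side force about 1 N); the hand-in call returned no verdict.

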